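# Gauge a tube adapter's blind bore and hold it hole-up

### The arm

A 7-joint arm with a two-finger parallel gripper is mounted at the origin on the work surface. World frame = base frame: x ahead of the robot, y to its left, z up, the work surface at z = 0. Lengths are in m, angles in rad, forces in N, time in s.
With the tool pointing down it reaches from about 0.4 to 0.85 m from the base axis. Payload 4.5 kg.
Tool frame: the origin (TCP) lies at the very end of the fingers, on their centre line; the grasp point (between the pads) lies 19 mm behind it; z points along the fingers, y is the line along which they close (so a half turn about z gives the same grasp; the last joint's range is limited). The gripper opens to 85 mm and grips with 20 to 120 N. Pads are 22 mm wide; open, the fingers measure 114 mm over their backs; the gripper's body (76 mm by 85 mm) begins 54 mm behind the grasp point. The pads swing forward as they close: fully open they stand 13 mm farther back than shut.
Start: joints at [1.256, 0.689, -0.195, 1.565, 0.157, 0.902, -0.215], TCP at [0.214, -0.587, 0.231] pointing down, gripper open.
Joint ranges: [-3.01, 3.01], [-0.46, 2.08], [-1.47, 1.51], [0.13, 2.56], [-1, 4.14], [0.04, 2.09], [-2.66, 2.66]. Speed limits (rad/s): [2.57, 2.57, 3.14, 3.14, 3.14, 3.14, 3.14].

### API

Orientations are given as a unit quaternion [w, x, y, z].
In Python, from cell import arm, grab_frame gives the robot as it stands. The module is installed in compiled form; this text tells all that it offers.
- The arm moves only by the tool jog_arm, never from a script. Its argument "deltas" is a list of rows, each a list of 3 entries, a list of its own where there are three numbers: the shift along the tool's x, y, z in cm, then the turn, a rotation vector about the tool's x, y, z in degrees, then the finger opening in cm, from 0 to 8.54. A call has 1 to 10 rows; each row is the pose to reach, as a shift and turn from the pose commanded when the call began, along the tool's axes at that moment; what a row does not reach only later rows make up. A row lasts 1/12 s, in which the tool goes at most 41.7 mm and 7.16 degrees, less where a joint would pass 70% of its speed; a pose out of reach is approached as far as the arm can. A call with a gripper value outside its range is refused whole. The fingers move at their own pace and stop on an object; "force" is the grip in N (left out, the last holds). Time passes only in rows, so rows that repeat a pose let the fingers close. It gives the time, the measured TCP pose, the force, the opening and the grip force at its end, in the units of the state.
- arm.observe(): the state, without advancing time (a new reading comes with each control period).
- grab_frame(name): name is "scene" or "top" or "wrist"; returns a dict with "color" (400x640x3 uint8, red, green, blue), "z_map" (400x640 float32, m along the optical axis (not along the pixel's ray), 0 where there is no reading), "mtx" (3x3 intrinsics, pixels), "view" (4x4, takes a point from world to camera coordinates). Camera axes: x right, y up, looking along -z (the intrinsics and any distortion apply to the point x, -y, -z); pixel columns grow to the right and rows downward; lengths in m; the calibration is good to about 2 mm. A picture is of the moment at which its call begins.
- arm.finish_job(): hands the job in; it is judged then, once.
The state is a dict: "time_s": time; "joint_positions": joint angles; "dq": joint speeds; "joint_torque": joint torques, N m; "tool_pos": TCP position; "orientation": TCP orientation; "contact_force": force on the tool from outside, world axes, zero at the start; "ft_torque": the same for the moment, N m; "gripper_width": finger opening in m; "grip_force": force on a finger pad.
Only numpy, scipy, OpenCV 4.12 (cv2) and the standard library are available. Lean on these libraries where they do the work, as an engineer would, in place of code of your own. Each camera call takes 0.05 s, during which the arm holds its last target. There are 200 camera calls.

### The job

The blue centrifuge tube adapter lies on its side on the lab bench, and only one of its two ends has the blind hole for the tube. Pick it up, feel for the hole on the bore gauge by sliding the adapter over the steel pin until the pin stands at the bottom of the hole, then draw it off, turn it hole-up and hold it upright over the round green mat, well clear above it, so that a tube can be dropped in. Finish while still holding it there, still and in the gripper alone, and leave the rack, tub, dropper bottle and beaker undisturbed.

Things in the scene. Friction and masses are not known exactly. Their poses are not given: they have to be found in the camera images.
- adapter: Loose blue plastic block, 64 mm long (its x axis), 44 x 44 mm in section, 0.08 to 0.14 kg, white bands near both ends, which look alike from above. Lies on a long side; origin at the centre of that side, its middle 22 mm along +z. Blind hole 17 mm wide, 44 mm deep, centred in the +x end; -x end solid. At the start the hole faces the robot, its left or right, or between.
- adapter_mouth (a point): Centre of the mouth of the adapter's blind hole, 32 mm along the adapter's +x and 22 mm along its +z from its origin; x axis points out of the hole, along the adapter.
- gauge: Fixed bore gauge: base plate 100 x 70 x 12 mm (x from -80 to +20 mm), aluminium post 16 x 28 mm, 88 mm high at the origin, and a level steel pin 11 mm thick, its axis 80 mm above the bench, sticking out 70 mm along the gauge's +x from the post's face. Origin under the post on the bench, z up.
- gauge_tip (a point): Tip of the gauge's pin, 78 mm along the gauge's +x and 80 mm above its origin; x axis points out of the post along the pin.
- mat: Fixed flat round green mat 120 mm across, 2 mm thick; origin at its centre on the bench.
- rack: Bystander: white tube rack 90 x 200 mm, 58 mm high, with four purple-capped tubes up to 88 mm high; origin under its centre, long side along its y.
- tub: Bystander: open yellow plastic tub, 100 mm wide, 95 mm high; origin under its centre.
- dropper: Bystander: small white dropper bottle, 36 mm wide, 75 mm high; origin under its centre.
- beaker: Bystander: small pink plastic beaker, 64 mm wide, 70 mm high; origin under its centre.
There are look-alikes about, which are no part of the job. Of the things like the mat, leave any that is brown; of the rest the smaller one is meant.

How it is judged:
By the outcome, as a careful person would: the job done as asked, in the order asked, and still so for the second after the job is handed in, while the arm keeps its last pose, push and grip.
It also fails if it takes over 64 s, if anything falls off the work surface, if the arm or the gripper's body presses on something with over 40 N, if the wrist force passes 120 N, or if a joint passes its speed limit or range.

## Working session

There is one attempt and no reset: what is moved stays moved. The work goes in short steps, Python scripts to look and compute and a tool call to move; the robot and the scene stay as the last step left them, time stands still between calls to the robot, and variables do not carry over. Pictures are saved under pics/ and viewed, at most 10 in all, crops included, and the job is handed in when it is done.

Besides the shell and the picture viewer there is one more tool, called after "Call:" as name([rows], argument=value, ...), one row to a line, values as JSON. jog_arm: Moves the arm, as the interface text tells. Its arguments: {"type":"object","properties":{"deltas":{"type":"array"},"force":{"type":"number"}},"required":["deltas"]}

```bash
mkdir -p pics; cat > h.py <<'E'
import numpy as np, cv2
from cell import arm, grab_frame
def save(f,n): cv2.imwrite('pics/'+n, f['color'][:,:,::-1])
def ray(f,u,v):
    K=f['mtx'];d=np.array([(u-K[0,2])/K[0,0],-(v-K[1,2])/K[1,1],-1.])
    T=np.linalg.inv(f['view']);return T[:3,3],T[:3,:3]@d
def plane(f,u,v,z):
    o,d=ray(f,u,v);return o+d*(z-o[2])/d[2]
def cloud(f,m=None):
    z=f['z_map'];v,u=np.nonzero((z>0)&(m if m is not None else True))
    K=f['mtx'];d=z[v,u];p=np.c_[(u-K[0,2])/K[0,0]*d,-(v-K[1,2])/K[1,1]*d,-d,np.ones(len(d))]
    return (p@np.linalg.inv(f['view']).T)[:,:3],u,v
def proj(f,p):
    c=f['view']@np.append(p,1);K=f['mtx'];return K[0,0]*c[0]/-c[2]+K[0,2],K[1,1]*c[1]/c[2]+K[1,2]
E
python3 - <<'E'
from h import *
for n in ('scene','top'):
    f=grab_frame(n);save(f,n+'0.png');print(n,f['mtx'].round(1).tolist(),np.linalg.inv(f['view']).round(3).tolist(), [k for k in f])
print(arm.observe())
E
```

```text
scene [[510.2, 0.0, 322.2], [0.0, 510.2, 206.1], [0.0, 0.0, 1.0]] [[0.296, -0.638, 0.711, 1.476], [0.955, 0.183, -0.233, -0.233], [0.019, 0.748, 0.664, 0.948], [0.0, 0.0, 0.0, 1.0]] ['color', 'z_map', 'mtx', 'view']
top [[481.3, 0.0, 320.7], [0.0, 481.3, 201.9], [0.0, 0.0, 1.0]] [[0.007, 0.981, -0.196, 0.312], [-1.0, 0.008, 0.002, 0.05], [0.004, 0.196, 0.981, 1.438], [0.0, 0.0, 0.0, 1.0]] ['color', 'z_map', 'mtx', 'view']
{'time_s': 0.1, 'joint_positions': array([ 1.25579042,  0.68988982, -0.19453208,  1.56627011,  0.15728252,
        0.90252994, -0.21510137]), 'dq': array([ 0.00149557, -0.00172061, -0.00063125, -0.00236383, -0.00154476,
       -0.00041634, -0.00028404]), 'joint_torque': array([-3.15155696e-03, -5.40598190e+01, -1.27164066e+00, -1.58986348e+01,
        9.30817943e-03,  4.34773508e-03, -1.40019000e-05]), 'tool_pos': array([ 0.21336745, -0.58680433,  0.23056297]), 'orientation': array([-8.29266280e-04,  9.84823268e-01,  1.73558063e-01, -2.02131395e-04]), 'contact_force': array([0.70996093, 0.07288709, 0.72161258]), 'ft_torque': array([ 0.0225586 ,  0.02311099, -0.00609183]), 'grip_force': 0.0, 'gripper_width': 0.08537160157445586}
```

View pics/scene0.png

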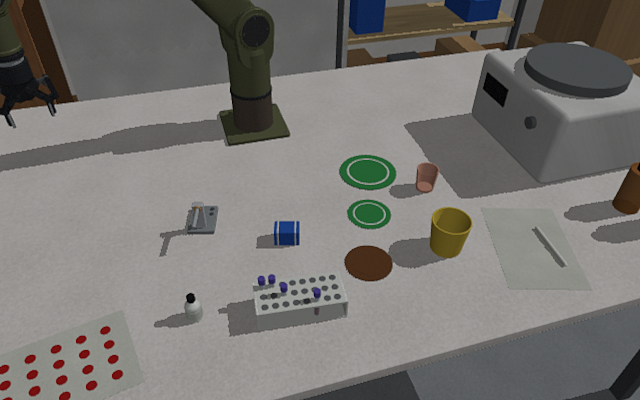

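View pics/top0.png

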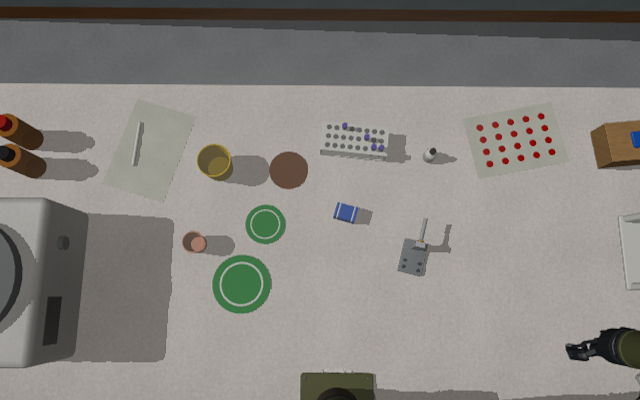

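The scene picture shows the blue adapter at (287,233) and the gauge at (200,217). In the top picture the adapter is at (345,212). The gauge plate is at (414,257), with its pin pointing up to (424,222).

Mat candidates in the top picture are large green (241,284), small green (266,224) and brown (288,170). The small green one at (266,224) fits, since brown is excluded and the smaller of the rest is meant.

```bash
cat > m.py <<'E'
from h import *
for n in ('top','scene'):
    f=grab_frame(n);c=f['color'];hsv=cv2.cvtColor(c,cv2.COLOR_RGB2HSV);P,u,v=cloud(f)
    g=cv2.inRange(hsv,(45,90,40),(80,255,255))
    for k in cv2.findContours(g,0,2)[0]:
        if cv2.contourArea(k)>300:
            q=np.array([plane(f,*p[0],.002) for p in k]);(e,r)=cv2.minEnclosingCircle(q[:,:2].astype(np.float32));print(n,'green',np.round(e,4),r)
    b=(cv2.inRange(hsv,(105,120,40),(130,255,255))>0)
    A,uu,vv=cloud(f,b);s=(A[:,0]>.4)&(A[:,0]<.85)&(abs(A[:,1])<.2)
    t=s&(abs(A[:,2]-.044)<.004);A2=A[t,:2].astype(np.float32);print('adapter top',t.sum(),A[s][:,2].max(),cv2.minAreaRect(A2))
    # gauge
    s=(P[:,0]>.25)&(P[:,0]<.75)&(P[:,1]<-.08)&(P[:,1]>-.3)
    for a,bb in((.007,.018),(.083,.095),(.07,.0835)):
        t=s&(P[:,2]>a)&(P[:,2]<bb)
        if t.sum()>4:print('gauge',a,t.sum(),cv2.minAreaRect(P[t,:2].astype(np.float32)),P[t].mean(0).round(4))
    cr=c[170:290,220:460] if n=='top' else c[160:280,170:410]
    cv2.imwrite(f'pics/{n}_crop.png',cv2.resize(cr[:,:,::-1],None,fx=3.3,fy=3.3,interpolation=3))
E
python3 m.py
```

```text
top green [0.3522 0.2796] 0.08462360501289368
top green [0.5302 0.2147] 0.058643240481615067
adapter top 180 0.0903973638158444 ((0.5622836351394653, -0.02687794715166092), (0.06039988622069359, 0.04210837930440903), 74.24848175048828)
gauge 0.007 1011 ((0.500633716583252, -0.18933793902397156), (0.2177460491657257, 0.4967082440853119), 89.83086395263672) [ 0.4653 -0.208   0.0114]
gauge 0.083 158 ((0.6095983982086182, -0.18924738466739655), (0.325590044260025, 0.060990311205387115), 22.590866088867188) [ 0.5297 -0.218   0.088 ]
gauge 0.07 71 ((0.6009721159934998, -0.1968313455581665), (0.2952970266342163, 0.19056269526481628), 0.6454839110374451) [ 0.6289 -0.2365  0.0783]
scene green [0.5274 0.2134] 0.05906209722161293
scene green [0.349  0.2784] 0.08541436493396759
adapter top 244 0.0908251889560131 ((0.5628121495246887, -0.029005520045757294), (0.06130284443497658, 0.04790782555937767), 74.76976776123047)
gauge 0.007 434 ((0.5645695328712463, -0.23487181961536407), (0.36326444149017334, 0.14967432618141174), 3.3381285667419434) [ 0.4464 -0.2215  0.0118]
gauge 0.083 177 ((0.609190046787262, -0.1908321976661682), (0.32970044016838074, 0.06259015947580338), 22.808059692382812) [ 0.5679 -0.2019  0.0865]
gauge 0.07 139 ((0.6045529842376709, -0.19624492526054382), (0.19254864752292633, 0.29051491618156433), 89.95760345458984) [ 0.6187 -0.2465  0.0769]
```

View pics/scene_crop.png

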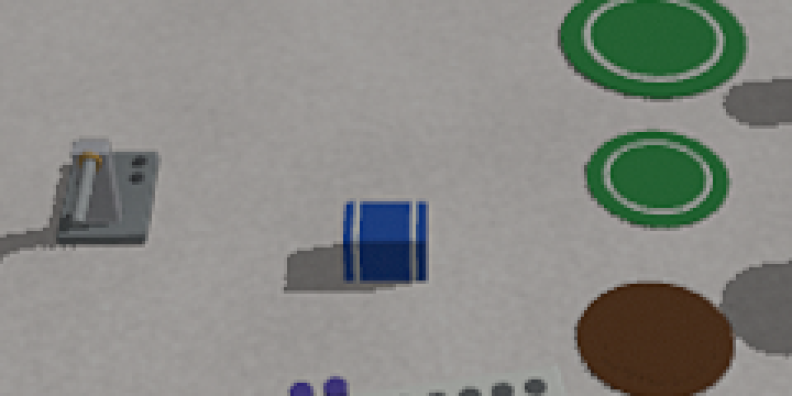

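View pics/top_crop.png

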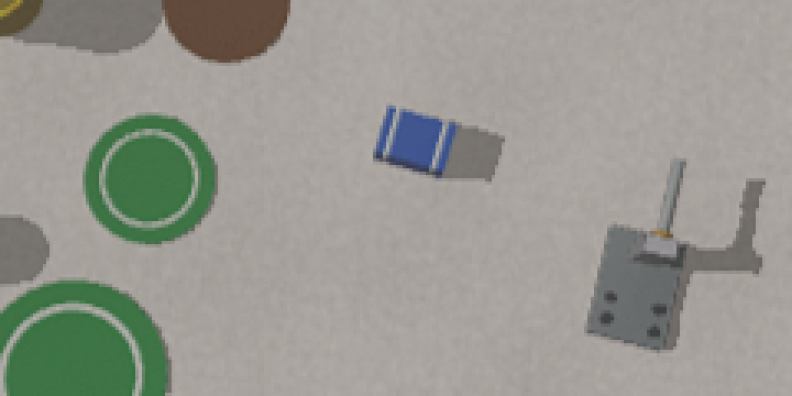

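The crops confirm the target mat: small green, ring centre at crop (150,178) in the top view, centre ≈ (0.529, 0.214), radius 0.059. They show the adapter lying along y, with both ends looking alike, and the gauge pin pointing away from the robot. Next I refine the gauge and get the wrist camera mount.

```bash
cat > g.py <<'E'
from h import *
from scipy.spatial.transform import Rotation as R
def pose():
    s=arm.observe();q=s['orientation'];T=np.eye(4);T[:3,:3]=R.from_quat(q,scalar_first=True).as_matrix();T[:3,3]=s['tool_pos'];return T
E
python3 - <<'E'
from g import *
f=grab_frame('wrist');C=np.linalg.inv(f['view']);print('cam in tool\n',(np.linalg.inv(pose())@C).round(3),f['mtx'].round(0).tolist());print(pose().round(3))
for n in('top','scene'):
    f=grab_frame(n);P,u,v=cloud(f)
    s=(P[:,0]>.38)&(P[:,0]<.64)&(P[:,1]<-.1)&(P[:,1]>-.27)
    for nm,a,b in(('plate',.008,.016),('post',.084,.093),('pin',.06,.0935),('side',.02,.06)):
        t=s&(P[:,2]>a)&(P[:,2]<b)
        if t.sum()>4:
            r=cv2.minAreaRect(P[t,:2].astype(np.float32));print(n,nm,t.sum(),np.round(r[0],4),np.round(r[1],4),round(r[2],1),u[t].min(),u[t].max(),v[t].min(),v[t].max(),P[t,2].max())
E
```

```text
cam in tool
 [[ 0.     0.951  0.309  0.08 ]
 [ 1.    -0.    -0.     0.   ]
 [ 0.     0.309 -0.951 -0.143]
 [ 0.     0.     0.     1.   ]] [[334.0, 0.0, 315.0], [0.0, 334.0, 200.0], [0.0, 0.0, 1.0]]
[[ 0.94   0.342 -0.     0.213]
 [ 0.342 -0.94   0.001 -0.587]
 [-0.    -0.001 -1.     0.231]
 [ 0.     0.     0.     1.   ]]
top plate 576 [ 0.5072 -0.1931] [0.2571 0.1505] 2.2 374 427 191 275 0.015982592990991806
top post 117 [ 0.497  -0.2406] [0.0265 0.0836] 76.2 415 426 218 247 0.09285248046164085
top pin 169 [ 0.4972 -0.2401] [0.0275 0.0846] 76.2 413 426 218 248 0.09285248046164085
top side 43 [ 0.432  -0.2251] [0.0575 0.0912] 78.5 404 425 240 273 0.05996568350097431
scene plate 405 [ 0.4332 -0.2264] [0.0705 0.1061] 75.2 188 217 206 233 0.015995422464738174
scene post 100 [ 0.4949 -0.238 ] [0.0251 0.0896] 83.6 192 202 203 227 0.09145925395843113
scene pin 205 [ 0.4959 -0.2396] [0.028  0.0903] 80.0 192 204 203 228 0.09145925395843113
scene side 102 [ 0.4678 -0.2327] [0.0175 0.0302] 8.1 193 206 214 226 0.059927982439436644
```

```bash
cat >> g.py <<'E'
def goal(x,z):  # tool axes from desired x dir and z dir
    z=np.array(z,float);z/=np.linalg.norm(z);x=np.array(x,float);x-=z*(x@z);x/=np.linalg.norm(x);return np.c_[x,np.cross(z,x),z]
def delta(Rg,pg):
    T=pose();d=T[:3,:3].T@(np.array(pg)-T[:3,3])*100;r=R.from_matrix(T[:3,:3].T@Rg).as_rotvec(degrees=True)
    print('shift cm',d.round(2),'turn',r.round(1),'|',np.linalg.norm(d).round(1),np.linalg.norm(r).round(1))
def st():
    s=arm.observe();print('t',round(s['time_s'],2),'q',s['joint_positions'].round(2),'p',s['tool_pos'].round(4),'F',s['contact_force'].round(1),'M',s['ft_torque'].round(2),'w',round(s['gripper_width'],4),'g',round(s['grip_force'],1));print(pose()[:3,:3].round(3).tolist())
E
cat > v.py <<'E'
from g import *
a=np.deg2rad(-105.5);e=np.array([np.cos(a),np.sin(a),0]);up=np.array([0,0,1.])
th=np.deg2rad(28);zt=-up*np.cos(th)-e*np.sin(th);zt=-up*np.cos(th)-e*np.sin(th)
Rg=goal(e,zt)
end=np.array([.5625,-.028,.022])+.032*e
look=Rg@np.array([-.309,0,.951]);pg=end-.23*look-Rg@np.array([.08,0,-.143])
print(pg.round(3),look.round(2));print(Rg.round(2))
delta(Rg,pg);st()
E
python3 v.py
```

```text
[ 0.547 -0.085  0.093] [ 0.19  0.69 -0.69]
[[-0.24 -0.96  0.13]
 [-0.85  0.27  0.45]
 [-0.47  0.   -0.88]]
shift cm [ 48.44 -35.77  13.82] turn [ 30.5 -15.7 122.5] | 61.8 127.2
t 0.35 q [ 1.26  0.69 -0.19  1.57  0.16  0.9  -0.22] p [ 0.2136 -0.5872  0.2311] F [-0.3  0.  -0.3] M [ 0.01 -0.03 -0.03] w 0.0854 g 0.0
[[0.94, 0.342, -0.0], [0.342, -0.94, 0.0], [-0.0, -0.0, -1.0]]
```

Call:
jog_arm([
  [[24, -18, 0], [30, -15, 122], 8.5],
  [[48, -36, 4], [30, -15, 122], 8.5],
  [[48, -36, 4], [30, -15, 122], 8.5],
  [[48, -36, 4], [30, -15, 122], 8.5],
  [[48, -36, 4], [30, -15, 122], 8.5],
  [[48, -36, 4], [30, -15, 122], 8.5],
  [[48, -36, 4], [30, -15, 122], 8.5],
  [[48, -36, 4], [30, -15, 122], 8.5],
  [[48, -36, 4], [30, -15, 122], 8.5],
  [[48, -36, 4], [30, -15, 122], 8.5],
])

```text
time_s: 1.18
tool_pos: [0.4424, -0.2375, 0.2045]
orientation: [-0.125, 0.895, -0.417, -0.093]
contact_force: [1.1, -0.9, 0.6]
gripper_width: 0.085
grip_force: 0.0
```

```bash
python3 v.py
```

```text
[ 0.547 -0.085  0.093] [ 0.19  0.69 -0.69]
[[-0.24 -0.96  0.13]
 [-0.85  0.27  0.45]
 [-0.47  0.   -0.88]]
shift cm [ -1.39 -15.83  14.54] turn [13.  -7.2 53.3] | 21.5 55.3
t 1.18 q [ 0.51  0.67  0.06  1.78 -0.33  0.94 -1.65] p [ 0.4424 -0.2375  0.2045] F [ 1.1 -0.9  0.6] M [-0.36 -0.08 -0.03] w 0.085 g 0.0
[[0.635, -0.77, -0.061], [-0.724, -0.62, 0.301], [-0.27, -0.147, -0.952]]
```

```bash
python3 - <<'E'
from g import *
f=grab_frame('wrist');u,v=map(int,proj(f,[.554,-.059,.022]));print(u,v)
c=f['color'];x0=max(0,min(u-60,520));y0=max(0,min(v-45,310));cv2.imwrite('pics/w1.png',cv2.resize(c[y0:y0+90,x0:x0+120,::-1],None,fx=5,fy=5,interpolation=3))
E
```

```text
162 174
```

View pics/w1.png

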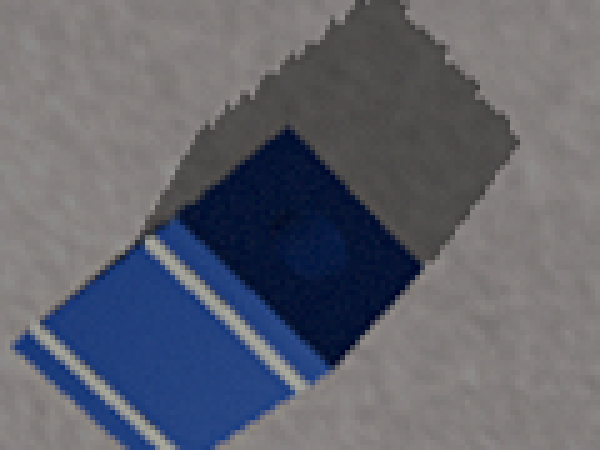

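The right end face (crop 290,240) shows a slightly brighter disc in shadow, so it could be a hole or just a mark. I'll check with depth.

```bash
python3 - <<'E'
from g import *
f=grab_frame('wrist');P,u,v=cloud(f)
a=np.deg2rad(-105.5);e=np.array([np.cos(a),np.sin(a),0]);n=np.array([-e[1],e[0],0]);Q=P-[.5625,-.028,0]
X,Y=Q@e,Q@n
s=(abs(X)<.06)&(abs(Y)<.019)&(P[:,2]>.003)&(P[:,2]<.041)&(X<.04)
H=[[ (lambda w: f"{1000*np.median(X[w]):5.0f}" if w.sum() else '    .')(s&(abs(Y-y)<.002)&(abs(P[:,2]-z)<.002)) for y in np.arange(-.018,.019,.004)] for z in np.arange(.040,.004,-.004)]
print('\n'.join(''.join(r) for r in H))
E
```

```text
31   30   31   30   30   30   30   31   31   31
   30   30   31   31   30   31   31   31   31   31
   30   30   31   30   30   30   31   30   30   30
   30   30   30    .    .    .   31   30   30   31
   30   31   30    .    .    .   30   30   31   31
   30   31   28    .    .    .   30   31   31   30
   30   30   26   23   23   24   31   31   31   31
   31   31   30   29   26   30   31   31   30   31
   30   30   30   31   30   31   31   31   31   31
```

Rays inside the disc run past the face plane (31 mm) down to 23 mm and deeper, so the hole is in the right end, facing heading −105.5°. Joint 7 allows the opposite heading, so I grasp with tool x at 74.5°, pointing away from the hole.

```bash
cat > t.py <<'E'
from g import *
import sys
a=[float(x) for x in sys.argv[1:]]  # heading of tool x, px py pz (TCP)
h=np.deg2rad(a[0]);delta(goal([np.cos(h),np.sin(h),0],[0,0,-1]),a[1:4]);st()
E
python3 t.py 74.5 .5625 -.028 .12
```

```text
shift cm [ -4.67 -20.54  13.48] turn [ -22.2   -0.4 -122.5] | 25.0 124.5
t 1.28 q [ 0.51  0.68  0.05  1.78 -0.33  0.94 -1.65] p [ 0.4447 -0.2319  0.2042] F [-0.3 -0.2 -0.3] M [-0.33 -0.09 -0.03] w 0.0854 g 0.0
[[0.645, -0.762, -0.063], [-0.714, -0.63, 0.306], [-0.273, -0.152, -0.95]]
```

Call:
jog_arm([
  [[-2, -10, 4], [-22, 0, -122], 8.5],
  [[-4.7, -20.5, 10], [-22, 0, -122], 8.5],
  [[-4.7, -20.5, 10], [-22, 0, -122], 8.5],
  [[-4.7, -20.5, 10], [-22, 0, -122], 8.5],
  [[-4.7, -20.5, 13.5], [-22, 0, -122], 8.5],
  [[-4.7, -20.5, 13.5], [-22, 0, -122], 8.5],
  [[-4.7, -20.5, 13.5], [-22, 0, -122], 8.5],
  [[-4.7, -20.5, 13.5], [-22, 0, -122], 8.5],
  [[-4.7, -20.5, 13.5], [-22, 0, -122], 8.5],
  [[-4.7, -20.5, 13.5], [-22, 0, -122], 8.5],
])

```text
time_s: 2.12
tool_pos: [0.56, -0.0371, 0.1184]
orientation: [-0.06, 0.978, 0.193, -0.046]
contact_force: [-1.1, 0.0, -0.4]
gripper_width: 0.0847
grip_force: 0.0
```

Call:
jog_arm([
  [[0, 0, 0], [0, 0, -7], 8.5],
  [[0, 0, 0], [0, 0, -14], 8.5],
  [[0, 0, 0], [0, 0, -21], 8.5],
  [[0, 0, 0], [0, 0, -28], 8.5],
  [[0, 0, 0], [0, 0, -35], 8.5],
  [[0, 0, 0], [0, 0, -42], 8.5],
  [[0, 0, 0], [0, 0, -49], 8.5],
  [[0, 0, 0], [0, 0, -49], 8.5],
])

```text
time_s: 2.78
tool_pos: [0.5598, -0.0378, 0.1186]
orientation: [-0.075, 0.811, 0.579, -0.016]
contact_force: [-0.5, 0.1, 0.1]
gripper_width: 0.0852
grip_force: 0.0
```

```bash
cat > a.py <<'E'
from g import *
f=grab_frame('wrist');hsv=cv2.cvtColor(f['color'],cv2.COLOR_RGB2HSV)
P,u,v=cloud(f);s=(abs(P[:,2]-.044)<.004)&(np.hypot(P[:,0]-.5625,P[:,1]+.028)<.05)
print(s.sum(),cv2.minAreaRect(P[s,:2].astype(np.float32)),P[s,2].mean())
E
python3 a.py;python3 t.py 74.5 .5625 -.028 .007
```

```text
5804 ((0.5602977871894836, -0.026495087891817093), (0.0643356591463089, 0.044541601091623306), 74.42801666259766) 0.04426209783508089
shift cm [ 0.33  1.52 11.1 ] turn [-8.  -3.7 -3.7] | 11.2 9.6
t 2.83 q [ 0.28  0.84 -0.43  1.73  0.31  0.76 -0.61] p [ 0.5598 -0.0376  0.1186] F [-0.6 -0.  -0.3] M [-0.11 -0.12 -0.02] w 0.0855 g 0.0
[[0.333, 0.936, -0.113], [0.941, -0.323, 0.102], [0.059, -0.141, -0.988]]
```

```bash
python3 t.py 74.4 .5605 -.0268 .10;python3 t.py 74.4 .5605 -.0268 .007|head -1
```

```text
shift cm [ 0.93 -0.02  1.94] turn [-8.  -3.7 -3.6] | 2.2 9.5
t 2.83 q [ 0.28  0.84 -0.43  1.73  0.31  0.76 -0.61] p [ 0.5598 -0.0376  0.1186] F [-0.6 -0.  -0.3] M [-0.11 -0.12 -0.02] w 0.0855 g 0.0
[[0.333, 0.936, -0.113], [0.941, -0.323, 0.102], [0.059, -0.141, -0.988]]
shift cm [ 0.38  1.29 11.13] turn [-8.  -3.7 -3.6] | 11.2 9.5
```

Call:
jog_arm([
  [[0.9, 0, 1.9], [-8, -3.7, -3.6], 8.5],
  [[0.9, 0, 1.9], [-8, -3.7, -3.6], 8.5],
  [[0.7, 0.4, 5], [-8, -3.7, -3.6], 8.5],
  [[0.6, 0.8, 7.5], [-8, -3.7, -3.6], 8.5],
  [[0.5, 1.1, 9.5], [-8, -3.7, -3.6], 8.5],
  [[0.4, 1.3, 11], [-8, -3.7, -3.6], 8.5],
  [[0.4, 1.3, 11.1], [-8, -3.7, -3.6], 8.5],
  [[0.4, 1.3, 11.1], [-8, -3.7, -3.6], 8.5],
], force=40)

```text
time_s: 3.5
tool_pos: [0.5602, -0.026, 0.007]
orientation: [0.0, 0.796, 0.605, -0.001]
contact_force: [0.3, 1.0, 0.1]
gripper_width: 0.0851
grip_force: 0.0
```

```bash
python3 t.py 74.4 .5605 -.0268 .007
```

```text
shift cm [-0.07  0.05 -0.  ] turn [-0.1  0.1  0. ] | 0.1 0.1
t 3.5 q [ 0.08  0.96 -0.2   1.89  0.52  0.35 -0.8 ] p [ 0.5602 -0.026   0.007 ] F [0.3 1.  0.1] M [-0.01 -0.03 -0.01] w 0.0851 g 0.0
[[0.269, 0.963, -0.001], [0.963, -0.269, -0.001], [-0.002, -0.001, -1.0]]
```

Call:
jog_arm([
  [[0, 0, 0], [0, 0, 0], 4],
  [[0, 0, 0], [0, 0, 0], 4],
  [[0, 0, 0], [0, 0, 0], 4],
  [[0, 0, 0], [0, 0, 0], 4],
  [[0, 0, 0], [0, 0, 0], 4],
  [[0, 0, 0], [0, 0, 0], 4],
  [[0, 0, 0], [0, 0, 0], 4],
  [[0, 0, 0], [0, 0, 0], 4],
], force=50)

```text
time_s: 4.17
tool_pos: [0.5614, -0.026, 0.0086]
orientation: [0.001, 0.796, 0.605, 0.0]
contact_force: [-0.5, 0.2, 6.8]
gripper_width: 0.0435
grip_force: 51.7
```

Call:
jog_arm([
  [[0, 0, -1], [0, 0, 0], 4],
  [[0, 0, -3], [0, 0, 0], 4],
  [[0, 0, -6], [0, 0, 0], 4],
  [[0, 0, -9], [0, 0, 0], 4],
  [[0, 0, -12], [0, 0, 0], 4],
  [[0, 0, -15], [0, 0, 0], 4],
  [[0, 0, -15], [0, 0, 0], 4],
])

```text
time_s: 4.75
tool_pos: [0.564, -0.0255, 0.1635]
orientation: [0.003, 0.796, 0.605, 0.004]
contact_force: [0.3, -0.1, -0.9]
gripper_width: 0.0434
grip_force: 51.2
```

```bash
cat > gg.py <<'E'
from g import *
for n in('top','scene','wrist'):
    f=grab_frame(n);P,u,v=cloud(f)
    a=np.deg2rad(-14.5);e=np.array([np.cos(a),np.sin(a)]);nn=np.array([-e[1],e[0]])
    Q=P[:,:2]-[.4625,-.2328];X=Q@e;Y=Q@nn
    s=(X>.014)&(X<.09)&(abs(Y)<.02)&(P[:,2]>.06)&(P[:,2]<.1)
    if s.sum()<15: print(n,s.sum());continue
    A=np.polyfit(X[s],Y[s],1);print(n,'pin',s.sum(),X[s].max(),'dy at 78',np.polyval(A,.078).round(4),'head',-14.5+np.degrees(A[0]),'Y range',np.percentile(Y[s],[3,97]),'ztop',np.percentile(P[s,2],[50,90]))
    s=(X>-.1)&(X<.03)&(abs(Y)<.05)&(abs(P[:,2]-.012)<.004)
    print(' plate',s.sum(),cv2.minAreaRect(P[s,:2].astype(np.float32)))
    s=(X>-.01)&(X<.01)&(abs(Y)<.02)&(abs(P[:,2]-.088)<.005)
    print(' post',s.sum(),cv2.minAreaRect(P[s,:2].astype(np.float32)),P[s,2].mean() if s.any() else 0)
st()
E
python3 gg.py; python3 t.py -14.5 .63 -.27 .16|head -1
```

```text
top 0
scene pin 84 0.07822284169446432 dy at 78 -0.0002 head -14.325708019527807 Y range [-0.00544151  0.00432568] ztop [0.08401424 0.08622574]
 plate 399 ((0.4327261745929718, -0.22668276727199554), (0.07045595347881317, 0.1052529364824295), 75.19937896728516)
 post 57 ((0.4629058837890625, -0.23429881036281586), (0.028652209788560867, 0.017623484134674072), 73.55907440185547) 0.08753554514817032
wrist 0
t 4.9 q [ 0.18  0.72 -0.37  1.83  0.4   0.66 -0.69] p [ 0.5601 -0.0262  0.1576] F [-0.5 -0.2 -2.3] M [0.02 0.04 0.  ] w 0.0438 g 51.2
[[0.267, 0.964, -0.0], [0.964, -0.267, -0.001], [-0.001, 0.0, -1.0]]
shift cm [-21.62  13.25  -0.21] turn [ 0.1  0.  89. ] | 25.4 89.0
```

```bash
python3 t.py -14.4 .6083 -.2706 .10|head -1
```

```text
shift cm [-22.25  11.18   5.79] turn [ 0.1  0.  88.9] | 25.6 88.9
```

Call:
jog_arm([
  [[-3, 1.5, 0], [0, 0, 7], 4],
  [[-6, 3, 0], [0, 0, 14], 4],
  [[-9, 4.5, 0], [0, 0, 21], 4],
  [[-12, 6, 0], [0, 0, 28], 4],
  [[-15, 7.5, 0], [0, 0, 35], 4],
  [[-17, 9, 0], [0, 0, 42], 4],
  [[-19, 10, 0], [0, 0, 49], 4],
  [[-21, 10.5, 0], [0, 0, 56], 4],
  [[-22.2, 11.2, 0], [0, 0, 63], 4],
  [[-22.2, 11.2, 0], [0, 0, 70], 4],
])

```text
time_s: 5.73
tool_pos: [0.6073, -0.2747, 0.1553]
orientation: [0.002, 0.999, 0.034, -0.002]
contact_force: [-0.9, -1.4, -1.1]
gripper_width: 0.0435
grip_force: 51.1
```

```bash
python3 t.py -14.4 .6083 -.2706 .09
```

```text
shift cm [ 0.16 -0.42  6.53] turn [ 0.2  0.2 18.3] | 6.5 18.3
t 5.73 q [ 0.39  0.83 -0.06  1.5   0.07  0.82 -1.21] p [ 0.6073 -0.2747  0.1553] F [-0.9 -1.4 -1.1] M [-0.06  0.01 -0.01] w 0.0435 g 51.1
[[0.998, 0.067, -0.004], [0.067, -0.998, -0.004], [-0.004, 0.003, -1.0]]
```

Call:
jog_arm([
  [[0.2, -0.4, 0], [0, 0, 7], 4],
  [[0.2, -0.4, 0], [0, 0, 14], 4],
  [[0.2, -0.4, 0], [0.2, 0.2, 18.3], 4],
  [[0.2, -0.4, 2], [0.2, 0.2, 18.3], 4],
  [[0.2, -0.4, 4], [0.2, 0.2, 18.3], 4],
  [[0.2, -0.4, 6], [0.2, 0.2, 18.3], 4],
  [[0.2, -0.4, 6.5], [0.2, 0.2, 18.3], 4],
  [[0.2, -0.4, 6.5], [0.2, 0.2, 18.3], 4],
])

```text
time_s: 6.4
tool_pos: [0.6084, -0.2645, 0.0893]
orientation: [-0.002, 0.993, -0.12, -0.002]
contact_force: [0.2, -0.0, -1.1]
gripper_width: 0.0436
grip_force: 51.1
```

```bash
cat > hold.py <<'E'
from g import *
# adapter as held, in tool frame (mm), from blue/white pixels' points near the grasp
T=np.linalg.inv(pose());st()
for n in('scene','top','wrist'):
    f=grab_frame(n);hsv=cv2.cvtColor(f['color'],cv2.COLOR_RGB2HSV);b=cv2.inRange(hsv,(105,110,20),(130,255,255))>0
    P,u,v=cloud(f,b);L=P@T[:3,:3].T+T[:3,3];s=(abs(L[:,0])<.05)&(abs(L[:,1])<.035)&(L[:,2]>-.06)&(L[:,2]<.04)
    if s.sum()<20: print(n,s.sum());continue
    print(n,s.sum(),'lo',(np.percentile(L[s],2,axis=0)*1000).round(1),'hi',(np.percentile(L[s],98,axis=0)*1000).round(1))
f=grab_frame('scene');a=np.array(proj(f,pose()[:3,3]),int);c=f['color'][a[1]-50:a[1]+40,a[0]-70:a[0]+50,::-1]
cv2.imwrite('pics/h1.png',cv2.resize(c,None,fx=5,fy=5,interpolation=3))
E
python3 hold.py; python3 gg.py|head -8;  python3 t.py -14.4 .6083 -.2706 .0666|head -1
```

```text
t 6.4 q [ 0.34  0.91  0.01  1.55 -0.02  0.68 -1.45] p [ 0.6084 -0.2645  0.0893] F [ 0.2 -0.  -1.1] M [0.02 0.01 0.02] w 0.0436 g 51.1
[[0.971, -0.238, -0.003], [-0.238, -0.971, 0.005], [-0.004, -0.004, -1.0]]
scene 530 lo [-19.2 -21.  -38.6] hi [34.4 22.3  3. ]
top 119 lo [-27.9 -23.  -42.7] hi [-3.8 10.6 -1.1]
wrist 17503 lo [-23.5 -20.4 -39.7] hi [34.9 21.7 -0.8]
top pin 16 0.07682059384355445 dy at 78 0.004 head -17.40128733191505 Y range [0.00266459 0.00617522] ztop [0.0830848  0.08767877]
 plate 268 ((0.44066599011421204, -0.20372501015663147), (0.03963720425963402, 0.0994495153427124), 74.29637145996094)
 post 6 ((0.46904468536376953, -0.21977466344833374), (0.001991953467950225, 0.012646624818444252), 67.04683685302734) 0.08654840896978833
scene 0
wrist 0
t 6.75 q [ 0.34  0.91  0.01  1.54 -0.02  0.68 -1.45] p [ 0.6115 -0.2659  0.0936] F [ 0.7  0.3 -1.6] M [-0.01 -0.01  0.03] w 0.0434 g 51.1
[[0.971, -0.238, 0.005], [-0.238, -0.971, 0.002], [0.005, -0.003, -1.0]]
shift cm [-0.21  0.55  2.7 ] turn [-0.2 -0.3  0.6] | 2.8 0.7
```

```bash
python3 - <<'E'
from g import *
for i in range(6):
    T=pose();f=grab_frame('wrist');C=np.linalg.inv(f['view']);
    print(T[:3,3].round(4),(np.linalg.inv(T)@C)[:3,3].round(4))
    hsv=cv2.cvtColor(f['color'],cv2.COLOR_RGB2HSV);b=cv2.inRange(hsv,(105,110,20),(130,255,255))>0
    P,u,v=cloud(f,b);M=np.array([[0,.951,.309,.08],[1,0,0,0],[0,.309,-.951,-.143],[0,0,0,1]])
    L=(P@f['view'][:3,:3].T+f['view'][:3,3])@M[:3,:3].T+M[:3,3]
    top=(abs(L[:,2]+.036)<.003)&(abs(L[:,0])<.05)
    end=(L[:,2]>-.03)&(L[:,2]<.01)&(L[:,0]>.02)&(abs(L[:,1])<.03)
    print(' top z',np.median(L[top],0)*1000,'end x',np.median(L[end],0)*1000,end.sum(), 'y',np.percentile(L[end,1],[1,99])*1000,'x slope',np.polyfit(L[end,2],L[end,0],1)[0],np.polyfit(L[end,1],L[end,0],1)[0],'zmax',np.percentile(L[end,2],[2,99])*1000)
E
```

```text
[ 0.6115 -0.2659  0.0936] [ 0.0799  0.0002 -0.1428]
 top z [  5.78988524   0.13387259 -35.71547086] end x [ 32.2240351   -0.23031685 -14.7083142 ] 3293 y [-21.51709004  21.31375501] x slope -0.0008896974903654746 0.003029513982579017 zmax [-29.47402723   7.27556023]
[ 0.6114 -0.2658  0.0935] [ 0.0798  0.0002 -0.1427]
 top z [  5.77380754   0.1344478  -35.70930561] end x [ 32.2175925   -0.2377454  -14.70636915] 3293 y [-21.51593927  21.28119322] x slope -0.0007346543125625435 0.0027123182348845697 zmax [-29.46442774   7.43726749]
[ 0.6113 -0.2657  0.0933] [ 0.0799  0.0002 -0.1428]
 top z [  5.71989524   0.13391842 -35.72146338] end x [ 32.2077923   -0.24529035 -14.70772085] 3298 y [-21.49682613  21.25626535] x slope -0.0004092472620712964 0.002539621322278989 zmax [-29.54709294   7.42910568]
[ 0.6112 -0.2656  0.0931] [ 0.0799  0.0003 -0.1428]
 top z [  5.77232672   0.13364747 -35.71119726] end x [ 32.20058829  -0.24124256 -14.7298525 ] 3292 y [-21.49624141  21.26831582] x slope -0.0012172619777374365 0.0024424593569511554 zmax [-29.46075733   7.33554951]
[ 0.6111 -0.2656  0.093 ] [ 0.0799  0.0003 -0.1428]
 top z [  5.79256832   0.13426547 -35.7152679 ] end x [ 32.21805056  -0.24639684 -14.56493789] 3287 y [-21.47173695  21.27874688] x slope -0.0006480542747311082 0.0022451955637138514 zmax [-29.45574827   7.38056377]
[ 0.611  -0.2656  0.0929] [ 0.0799  0.0002 -0.1428]
 top z [  5.78214882   0.13370839 -35.71289293] end x [ 32.21424244  -0.2548993  -14.69636067] 3303 y [-21.47493536  21.28352329] x slope -0.0012536816322799575 0.002443271941273955 zmax [-29.58197821   7.36916822]
```

Call:
jog_arm([
  [[-1, -3, -2], [0, 0, 0], 4],
  [[-3, -6, -4], [0, 0, 0], 4],
  [[-5, -8, -4], [0, 0, 0], 4],
  [[-5, -8, -4], [0, 0, 0], 4],
  [[-5, -8, -4], [0, 0, 0], 4],
  [[-5, -8, -4], [0, 0, 0], 4],
  [[-5, -8, -4], [0, 0, 0], 4],
])

```text
time_s: 7.63
tool_pos: [0.5816, -0.1778, 0.1326]
orientation: [-0.001, 0.993, -0.121, 0.002]
contact_force: [-1.0, -0.4, -0.1]
gripper_width: 0.044
grip_force: 51.4
```

```bash
cat > pin.py <<'E'
from g import *
for i in range(2):
    f=grab_frame('wrist');P,u,v=cloud(f);print(pose()[:3,3].round(4),proj(f,[.5382,-.2526,.08]))
    a=np.deg2rad(-14.4);e=np.array([np.cos(a),np.sin(a)]);nn=np.array([-e[1],e[0]])
    Q=P[:,:2]-[.4627,-.2332];X=Q@e;Y=Q@nn
    s=(X>.014)&(X<.1)&(abs(Y)<.02)&(P[:,2]>.06)&(P[:,2]<.1);print(s.sum())
    if s.sum()>20:
        xs=np.arange(.02,.08,.01)
        for x in xs:
            t=s&(abs(X-x)<.003)
            if t.sum()>3:print(' ',x.round(3),t.sum(),'Y',(np.percentile(Y[t],[3,97])*1000).round(1),'ztop',(np.percentile(P[t,2],97)*1000).round(1))
        print('xmax',X[s].max())
    for nm,z,x0,x1 in(('post',.088,-.015,.015),('plate',.012,-.1,.03)):
        s=(X>x0)&(X<x1)&(abs(Y)<.05)&(abs(P[:,2]-z)<.003)
        if s.sum()>9:
            r=cv2.minAreaRect(P[s,:2].astype(np.float32));print(' ',nm,s.sum(),np.round(r[0],4),np.round(r[1],4),round(r[2],1),P[s,2].mean())
save(f,'pin1.png')
E
python3 pin.py
```

```text
[ 0.5815 -0.1778  0.1325] (np.float64(441.7755466350631), np.float64(259.58367612953964))
911
  0.04 47 Y [-5.   4.9] ztop 86.1
  0.05 139 Y [-4.5  5.1] ztop 86.2
  0.06 146 Y [-4.6  5. ] ztop 86.4
  0.07 149 Y [-4.6  4.9] ztop 86.2
xmax 0.07684038256095607
  post 60 [ 0.4563 -0.2308] [0.0101 0.005 ] 55.8 0.08810715113731991
  plate 479 [ 0.4359 -0.2217] [0.0318 0.1072] 53.6 0.012071319602979299
[ 0.5814 -0.1777  0.1324] (np.float64(441.8498788125234), np.float64(259.5334510842829))
913
  0.04 48 Y [-4.9  5. ] ztop 85.8
  0.05 142 Y [-4.5  5.1] ztop 86.2
  0.06 145 Y [-4.4  5.1] ztop 86.2
  0.07 149 Y [-4.5  5. ] ztop 86.3
xmax 0.07685222343469769
  post 61 [ 0.4565 -0.2314] [0.0094 0.0056] 69.9 0.08808623479499733
  plate 482 [ 0.4358 -0.2219] [0.032 0.107] 53.1 0.012046307584930388
```

The wrist view puts the pin axis within 0.3 mm of my estimate: heading −14.4°, axis z ≈ 80.5 mm. I go to the pre-insert pose.

```bash
python3 t.py -14.4 .6084 -.2705 .12|head -1;python3 t.py -14.4 .5984 -.2679 .0665
```

```text
shift cm [4.84 8.37 1.24] turn [-0.1 -0.2  0.5] | 9.7 0.5
shift cm [3.79 8.37 6.58] turn [-0.1 -0.2  0.5] | 11.3 0.5
t 7.73 q [ 0.21  0.79  0.03  1.72 -0.04  0.63 -1.56] p [ 0.5814 -0.1777  0.1324] F [ 0.4 -0.1 -1.6] M [ 0.01  0.04 -0.02] w 0.0436 g 51.4
[[0.971, -0.24, 0.004], [-0.24, -0.971, 0.002], [0.003, -0.002, -1.0]]
```

Call:
jog_arm([
  [[2.5, 2.5, 0], [0, 0, 0.5], 4],
  [[4.8, 5.5, 0], [0, 0, 0.5], 4],
  [[4.8, 8.4, 1.2], [0, 0, 0.5], 4],
  [[4.8, 8.4, 1.2], [0, 0, 0.5], 4],
  [[4.5, 8.4, 3.5], [0, 0, 0.5], 4],
  [[4, 8.4, 5.5], [0, 0, 0.5], 4],
  [[3.8, 8.4, 6.6], [0, 0, 0.5], 4],
  [[3.8, 8.4, 6.6], [0, 0, 0.5], 4],
  [[3.8, 8.4, 6.6], [0, 0, 0.5], 4],
  [[3.8, 8.4, 6.6], [0, 0, 0.5], 4],
])

```text
time_s: 8.57
tool_pos: [0.5995, -0.2671, 0.0675]
orientation: [-0.001, 0.992, -0.124, 0.003]
contact_force: [-0.1, 0.2, -0.6]
gripper_width: 0.0433
grip_force: 51.4
```

```bash
python3 t.py -14.4 .5984 -.2679 .0665
```

```text
shift cm [-0.09  0.1   0.1 ] turn [-0.2 -0.3  0.1] | 0.2 0.4
t 8.57 q [ 0.34  0.93  0.01  1.59 -0.02  0.61 -1.45] p [ 0.5995 -0.2671  0.0675] F [-0.1  0.2 -0.6] M [0.   0.   0.01] w 0.0433 g 51.4
[[0.969, -0.247, 0.006], [-0.247, -0.969, 0.002], [0.005, -0.003, -1.0]]
```

Call:
jog_arm([
  [[-0.1, 0.1, 0.1], [-0.2, -0.3, 0.1], 4],
  [[-1, 0.1, 0.1], [-0.2, -0.3, 0.1], 4],
  [[-2, 0.1, 0.1], [-0.2, -0.3, 0.1], 4],
  [[-2.6, 0.1, 0.1], [-0.2, -0.3, 0.1], 4],
  [[-3, 0.1, 0.1], [-0.2, -0.3, 0.1], 4],
  [[-3.4, 0.1, 0.1], [-0.2, -0.3, 0.1], 4],
  [[-3.8, 0.1, 0.1], [-0.2, -0.3, 0.1], 4],
  [[-4.2, 0.1, 0.1], [-0.2, -0.3, 0.1], 4],
  [[-4.5, 0.1, 0.1], [-0.2, -0.3, 0.1], 4],
  [[-4.5, 0.1, 0.1], [-0.2, -0.3, 0.1], 4],
])

```text
time_s: 9.4
tool_pos: [0.5538, -0.2562, 0.0653]
orientation: [-0.0, 0.992, -0.125, -0.002]
contact_force: [0.3, 0.8, -2.1]
gripper_width: 0.0436
grip_force: 51.4
```

```bash
python3 t.py -14.4 .5539 -.2565 .0665
```

```text
shift cm [ 0.02  0.02 -0.12] turn [ 0.   0.2 -0. ] | 0.1 0.2
t 9.4 q [ 0.35  0.9   0.01  1.73 -0.02  0.52 -1.45] p [ 0.5538 -0.2562  0.0653] F [ 0.3  0.8 -2.1] M [-0.02 -0.04  0.03] w 0.0436 g 51.4
[[0.969, -0.249, -0.003], [-0.249, -0.969, 0.001], [-0.003, 0.0, -1.0]]
```

Call:
jog_arm([
  [[-0.4, 0, -0.1], [0, 0.1, 0], 4],
  [[-0.8, 0, -0.1], [0, 0.1, 0], 4],
  [[-1.2, 0, -0.1], [0, 0.1, 0], 4],
  [[-1.6, 0, -0.1], [0, 0.1, 0], 4],
  [[-2, 0, -0.1], [0, 0.1, 0], 4],
  [[-2.3, 0, -0.1], [0, 0.1, 0], 4],
  [[-2.5, 0, -0.1], [0, 0.1, 0], 4],
  [[-2.6, 0, -0.1], [0, 0.1, 0], 4],
  [[-2.6, 0, -0.1], [0, 0.1, 0], 4],
])

```text
time_s: 10.15
tool_pos: [0.5292, -0.2499, 0.0665]
orientation: [0.0, 0.992, -0.125, -0.0]
contact_force: [-0.1, 0.3, -1.4]
gripper_width: 0.0436
grip_force: 51.4
```

```bash
python3 t.py -14.4 .5258 -.2495 .0665
```

```text
shift cm [-0.34  0.04 -0.  ] turn [0. 0. 0.] | 0.3 0.0
t 10.15 q [ 0.36  0.87  0.01  1.81 -0.02  0.46 -1.45] p [ 0.5292 -0.2499  0.0665] F [-0.1  0.3 -1.4] M [ 0.02 -0.03 -0.03] w 0.0436 g 51.4
[[0.969, -0.249, -0.001], [-0.249, -0.969, 0.0], [-0.001, 0.0, -1.0]]
```

Call:
jog_arm([
  [[-0.1, 0, 0], [0, 0, 0], 4],
  [[-0.2, 0, 0], [0, 0, 0], 4],
  [[-0.25, 0, 0], [0, 0, 0], 4],
  [[-0.3, 0, 0], [0, 0, 0], 4],
  [[-0.35, 0, 0], [0, 0, 0], 4],
  [[-0.35, 0, 0], [0, 0, 0], 4],
])

```text
time_s: 10.65
tool_pos: [0.5259, -0.249, 0.0665]
orientation: [0.0, 0.992, -0.125, -0.0]
contact_force: [-0.0, 0.8, -2.1]
gripper_width: 0.0433
grip_force: 51.4
```

Call:
jog_arm([
  [[-0.05, 0, 0], [0, 0, 0], 4],
  [[-0.1, 0, 0], [0, 0, 0], 4],
  [[-0.15, 0, 0], [0, 0, 0], 4],
  [[-0.2, 0, 0], [0, 0, 0], 4],
  [[-0.2, 0, 0], [0, 0, 0], 4],
])

```text
time_s: 11.07
tool_pos: [0.5249, -0.2487, 0.0666]
orientation: [0.0, 0.992, -0.125, 0.001]
contact_force: [1.5, -0.6, -2.7]
gripper_width: 0.0433
grip_force: 51.4
```

Call:
jog_arm([
  [[-0.05, 0, 0], [0, 0, 0], 4],
  [[-0.1, 0, 0], [0, 0, 0], 4],
  [[-0.15, 0, 0], [0, 0, 0], 4],
  [[-0.2, 0, 0], [0, 0, 0], 4],
  [[-0.2, 0, 0], [0, 0, 0], 4],
])

```text
time_s: 11.48
tool_pos: [0.5248, -0.2488, 0.0668]
orientation: [0.001, 0.992, -0.125, 0.003]
contact_force: [5.9, -1.8, -4.4]
gripper_width: 0.0433
grip_force: 51.4
```

```bash
cat > hx.py <<'E'
from g import *
for i in range(1):
    st();f=grab_frame('wrist')
    hsv=cv2.cvtColor(f['color'],cv2.COLOR_RGB2HSV);b=cv2.inRange(hsv,(105,110,20),(130,255,255))>0
    P,u,v=cloud(f,b);M=np.array([[0,.951,.309,.08],[1,0,0,0],[0,.309,-.951,-.143],[0,0,0,1]])
    L=(P@f['view'][:3,:3].T+f['view'][:3,3])@M[:3,:3].T+M[:3,3]
    top=(abs(L[:,2]+.036)<.003)&(abs(L[:,0])<.05);end=(L[:,2]>-.03)&(L[:,2]<.01)&(L[:,0]>.02)&(abs(L[:,1])<.03)
    print('top z',np.median(L[top],0)*1000,'end x',np.median(L[end],0)*1000,'slopes',np.polyfit(L[end,2],L[end,0],1)[0],np.polyfit(L[end,1],L[end,0],1)[0])
    T=pose();p=T[:3,3]+T[:3,0]*np.median(L[end,0]);e=np.array([np.cos(np.deg2rad(-14.4)),np.sin(np.deg2rad(-14.4))]);print('solid end gauge-x',(p[:2]-[.4627,-.2332])@e)
E
python3 hx.py
```

```text
t 11.48 q [ 0.36  0.87  0.01  1.83 -0.02  0.44 -1.44] p [ 0.5248 -0.2488  0.0668] F [ 5.9 -1.8 -4.4] M [-0.36 -1.3  -0.01] w 0.0433 g 51.4
[[0.969, -0.248, 0.005], [-0.248, -0.969, -0.002], [0.005, 0.0, -1.0]]
top z [  5.83742358   0.13468818 -35.76932552] end x [ 32.25931758  -0.24252814 -14.79580158] slopes -0.0010806592164940496 0.002378310141730151
solid end gauge-x 0.09633160992325715
```

The axial force rose to 6 N with no further travel, and the solid end is at gauge x ≈ 96–97 mm against an expected ≈ 97. The pin is at the bottom of the hole. I draw it off.

Call:
jog_arm([
  [[0.4, 0, 0], [0, 0, 0], 4],
  [[1, 0, 0], [0, 0, 0], 4],
  [[2, 0, 0], [0, 0, 0], 4],
  [[3, 0, 0], [0, 0, 0], 4],
  [[4, 0, 0], [0, 0, 0], 4],
  [[5, 0, 0], [0, 0, 0], 4],
  [[6, 0, 0], [0, 0, 0], 4],
  [[7, 0, 0], [0, 0, 0], 4],
  [[8, 0, 0], [0, 0, 0], 4],
  [[8, 0, 0], [0, 0, 0], 4],
])

```text
time_s: 12.37
tool_pos: [0.601, -0.268, 0.0662]
orientation: [-0.0, 0.992, -0.125, 0.0]
contact_force: [0.5, -0.1, -1.1]
gripper_width: 0.0431
grip_force: 51.6
```

Call:
jog_arm([
  [[0.5, 0, -2], [0, 0, 0], 4],
  [[0.5, 0, -5], [0, 0, 0], 4],
  [[0.5, 0, -8], [0, 0, 0], 4],
  [[0.5, 0, -11], [0, 0, 0], 4],
  [[0.5, 0, -14], [0, 0, 0], 4],
  [[0.5, 0, -17], [0, 0, 0], 4],
  [[0.5, 0, -20], [0, 0, 0], 4],
  [[0.5, 0, -22], [0, 0, 0], 4],
])

```text
time_s: 13.03
tool_pos: [0.604, -0.2694, 0.2893]
orientation: [0.0, 0.992, -0.126, 0.0]
contact_force: [0.9, -0.5, -0.4]
gripper_width: 0.0433
grip_force: 51.6
```

```bash
python3 t.py 90 .52 .15 .30
```

```text
shift cm [-18.57 -38.52  -1.1 ] turn [   0.     0.  -104.4] | 42.8 104.4
t 13.03 q [ 0.33  0.68  0.04  1.38 -0.02  1.08 -1.45] p [ 0.604  -0.2694  0.2893] F [ 0.9 -0.5 -0.4] M [-0.03 -0.03  0.03] w 0.0433 g 51.6
[[0.968, -0.249, 0.0], [-0.249, -0.968, -0.001], [0.001, 0.001, -1.0]]
```

Call:
jog_arm([
  [[-4, -4, -1], [0, 0, -7], 4],
  [[-6, -8, -1], [0, 0, -14], 4],
  [[-8, -12, -1], [0, 0, -21], 4],
  [[-10, -16, -1], [0, 0, -28], 4],
  [[-12, -20, -1], [0, 0, -35], 4],
  [[-14, -24, -1], [0, 0, -42], 4],
  [[-16, -28, -1], [0, 0, -49], 4],
  [[-18, -32, -1], [0, 0, -56], 4],
  [[-18.5, -36, -1], [0, 0, -63], 4],
  [[-18.5, -40, -1], [0, 0, -70], 4],
])

```text
time_s: 13.87
tool_pos: [0.5178, 0.1337, 0.2964]
orientation: [0.0, 0.883, 0.469, -0.002]
contact_force: [2.0, -0.7, -1.3]
gripper_width: 0.0436
grip_force: 51.6
```

```bash
python3 t.py 90 .53 .20 .30
```

```text
shift cm [ 6.17 -2.7  -0.38] turn [ -0.2   0.2 -34. ] | 6.7 34.0
t 13.87 q [-0.14  0.5  -0.32  1.74  0.19  0.93 -1.13] p [0.5178 0.1337 0.2964] F [ 2.  -0.7 -1.3] M [-0.07 -0.03  0.05] w 0.0436 g 51.6
[[0.56, 0.829, -0.004], [0.829, -0.56, -0.002], [-0.004, -0.002, -1.0]]
```

Call:
jog_arm([
  [[2, -1, 0], [0, 0, -7], 4],
  [[4, -2, 0], [0, 0, -14], 4],
  [[6, -2.7, 0], [0, 0, -21], 4],
  [[6, -2.7, 0], [0, 0, -28], 4],
  [[6, -2.7, 0], [0, 0, -34], 4],
  [[6, -2.7, 0], [0, 0, -34], 4],
])

```text
time_s: 14.37
tool_pos: [0.5314, 0.1971, 0.2957]
orientation: [-0.0, 0.708, 0.706, -0.002]
contact_force: [0.7, -0.7, -2.1]
gripper_width: 0.0438
grip_force: 51.6
```

Call:
jog_arm([
  [[0, 0, 0], [0, -6, 0], 4],
  [[0, 0, 0], [0, -12, 0], 4],
  [[0, 0, 0], [0, -18, 0], 4],
  [[0, 0, 0], [0, -24, 0], 4],
  [[0, 0, 0], [0, -30, 0], 4],
  [[0, 0, 0], [0, -36, 0], 4],
  [[0, 0, 0], [0, -42, 0], 4],
  [[0, 0, 0], [0, -48, 0], 4],
  [[0, 0, 0], [0, -54, 0], 4],
  [[0, 0, 0], [0, -60, 0], 4],
])

```text
time_s: 15.2
tool_pos: [0.5322, 0.1983, 0.2969]
orientation: [0.354, 0.614, 0.609, -0.356]
contact_force: [0.7, -1.4, -2.1]
gripper_width: 0.0433
grip_force: 51.7
```

```bash
cat > fin.py <<'E'
from g import *
import sys
h=np.deg2rad(float(sys.argv[1]));z=np.array([np.cos(h),np.sin(h),0]);delta(goal([0,0,-1],z),np.array([.529,.214,float(sys.argv[2])])+.0137*z);st()
E
python3 fin.py -90 .28
```

```text
shift cm [ 1.56 -0.32  0.66] turn [ -0.4 -29.7  -0.3] | 1.7 29.8
t 15.2 q [-0.74  0.94 -0.13  1.31  0.71  1.8  -1.06] p [0.5322 0.1983 0.2969] F [ 0.7 -1.4 -2.1] M [ 1.13 -0.04  0.04] w 0.0433 g 51.7
[[0.006, 1.0, -0.006], [0.496, -0.008, -0.868], [-0.868, 0.002, -0.496]]
```

Call:
jog_arm([
  [[0, 0, 0], [0, -5, 0], 4],
  [[0.3, -0.1, 0.2], [0, -10, 0], 4],
  [[0.6, -0.2, 0.4], [0, -15, 0], 4],
  [[0.9, -0.3, 0.5], [0, -20, 0], 4],
  [[1.2, -0.3, 0.6], [-0.2, -25, -0.2], 4],
  [[1.5, -0.3, 0.7], [-0.4, -29.7, -0.3], 4],
  [[1.5, -0.3, 0.7], [-0.4, -29.7, -0.3], 4],
  [[1.5, -0.3, 0.7], [-0.4, -29.7, -0.3], 4],
  [[1.5, -0.3, 0.7], [-0.4, -29.7, -0.3], 4],
])

```text
time_s: 15.95
tool_pos: [0.5299, 0.1991, 0.281]
orientation: [0.498, 0.502, 0.502, -0.498]
contact_force: [-0.2, -0.2, 0.4]
gripper_width: 0.0434
grip_force: 51.8
```

```bash
python3 fin.py -90 .28
```

```text
shift cm [ 0.1  -0.09 -0.12] turn [ 0.  -0.4  0. ] | 0.2 0.4
t 15.95 q [-0.87  1.21  0.05  1.23  0.83  2.05 -1.04] p [0.5299 0.1991 0.281 ] F [-0.2 -0.2  0.4] M [1.25 0.01 0.01] w 0.0434 g 51.8
[[-0.001, 1.0, 0.0], [0.008, 0.0, -1.0], [-1.0, -0.001, -0.008]]
```

Upright, but joint 6 is close to its limit, so I swing the heading 15° for margin and fine-tune.

```bash
python3 fin.py -75 .28|head -1
```

```text
shift cm [ 0.1   0.27 -0.17] turn [-15.   -0.4  -0. ] | 0.3 15.0
```

Call:
jog_arm([
  [[0, 0.1, 0], [-5, 0, 0], 4],
  [[0.1, 0.2, -0.1], [-10, 0, 0], 4],
  [[0.1, 0.3, -0.2], [-15, -0.3, 0], 4],
  [[0.1, 0.3, -0.2], [-15, -0.3, 0], 4],
  [[0.1, 0.3, -0.2], [-15, -0.3, 0], 4],
  [[0.1, 0.3, -0.2], [-15, -0.3, 0], 4],
  [[0.1, 0.3, -0.2], [-15, -0.3, 0], 4],
  [[0.1, 0.3, -0.2], [-15, -0.3, 0], 4],
  [[0.1, 0.3, -0.2], [-15, -0.3, 0], 4],
  [[0.1, 0.3, -0.2], [-15, -0.3, 0], 4],
])

```text
time_s: 16.78
tool_pos: [0.5329, 0.201, 0.2789]
orientation: [0.56, 0.43, 0.562, -0.431]
contact_force: [0.3, -0.2, -1.9]
gripper_width: 0.0435
grip_force: 51.7
```

```bash
python3 fin.py -75 .28; python3 - <<'E'
from g import *
print(arm.observe()['dq'].round(4))
for n,s in(('top',(266,224)),):
    f=grab_frame(n);a=np.array(proj(f,[.529,.214,.3]),int);print(a)
    g=grab_frame('scene');b=np.array(proj(g,[.529,.214,.28]),int)
    c1=cv2.resize(f['color'][a[1]-50:a[1]+50,a[0]-50:a[0]+50],(390,390),interpolation=3);y0=max(0,b[1]-60);c2=cv2.resize(g['color'][y0:y0+100,b[0]-50:b[0]+50],(390,390),interpolation=3)
    cv2.imwrite('pics/fin.png',np.hstack([c1,c2])[:,:,::-1])
E
```

```text
shift cm [-0.11 -0.04  0.01] turn [ 0.  -0.1  0.1] | 0.1 0.1
t 16.78 q [-0.94  1.15  0.02  1.47  0.96  1.87 -1.14] p [0.5329 0.201  0.2789] F [ 0.3 -0.2 -1.9] M [1.22 0.26 0.03] w 0.0435 g 51.7
[[-0.002, 0.966, 0.259], [0.0, 0.259, -0.966], [-1.0, -0.002, -0.001]]
[-0.0051  0.0011 -0.0017  0.0065  0.0001 -0.0021 -0.0027]
[251 205]
```

View pics/fin.png

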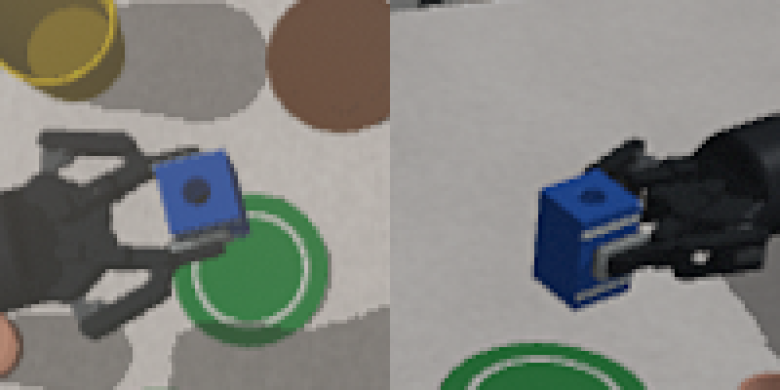

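The left panel shows the hole facing up at (195,190) on the upright adapter, with the beaker and tub untouched. The right panel shows it held by the gripper alone, above the small green mat. I let it settle, check once more and hand in.

Call:
jog_arm([
  [[0, 0, 0], [0, 0, 0], 4],
  [[0, 0, 0], [0, 0, 0], 4],
  [[0, 0, 0], [0, 0, 0], 4],
  [[0, 0, 0], [0, 0, 0], 4],
  [[0, 0, 0], [0, 0, 0], 4],
  [[0, 0, 0], [0, 0, 0], 4],
  [[0, 0, 0], [0, 0, 0], 4],
  [[0, 0, 0], [0, 0, 0], 4],
])

```text
time_s: 17.55
tool_pos: [0.5326, 0.2012, 0.279]
orientation: [0.56, 0.429, 0.562, -0.431]
contact_force: [-0.3, -0.1, -1.7]
gripper_width: 0.0433
grip_force: 51.7
```

```bash
python3 fin.py -75 .28; python3 -c "
from g import *
print(abs(arm.observe()['dq']).max());print(arm.finish_job())"
```

```text
shift cm [-0.1  -0.02  0.04] turn [ 0.1 -0.1  0.2] | 0.1 0.2
t 17.55 q [-0.94  1.15  0.01  1.47  0.96  1.87 -1.14] p [0.5326 0.2012 0.279 ] F [-0.3 -0.1 -1.7] M [1.27 0.35 0.06] w 0.0433 g 51.7
[[-0.003, 0.966, 0.26], [0.0, 0.26, -0.966], [-1.0, -0.003, -0.001]]
0.00225816925161455
the job is handed in; nothing more can be done
None
```

The job is handed in at 17.6 s: the adapter was slid over the pin to the bottom of its hole, drawn off, and is held still, hole-up, about 25 cm above the small green mat, and I saw no bystander disturbed (rack and dropper bottle not re-checked at the end).

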